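# Put the honey away, bring the salt out

## Task

Two low pull-out trays stand side by side on the worktop, one carrying the honey jar and one the dark wooden salt cellar. First push the honey's tray fully home, then hook a fingertip behind the front lip of the salt cellar's tray and draw it out all the way to its stop. Pinch and lift nothing, do not touch the jar or the cellar (they ride along standing upright), leave the other things on the worktop alone, and finish clear of everything.

Things in the scene. Friction and masses are not known exactly. Their poses are not given: they have to be found in the camera images.
- honey_base: flat aluminium base of the honey pull-out, 206 x 142 mm, fixed to the worktop, with a rail 21 mm high along each side; origin on the worktop under its middle; its x axis points along the rails to the rear, so the tray slides out along its -x; z up. The pale wooden tray has side walls up to 32 mm above the worktop
- honey_tray (a joint): how far the honey tray (the tray carrying the honey jar) is drawn out, in m: 0 = fully home at its rear stop, 0.085 = fully out at its front stop; starts 0.06 to 0.085. It slides stiffly (about 2.5 N friction) and stays where it is left
- honey_lip_top (a point): middle of the top edge of the honey tray's upright front lip, 55 mm above the worktop, moving with the tray; x axis to the rear, y along the lip. Lip: brown wood with a grey front plate, 124 mm wide, 10 mm thick (5 mm either side of this point), its front face reaching down to 12 mm above the worktop. Behind it the tray floor (18 mm above the worktop) is clear for at least 75 mm
- salt_base: flat aluminium base of the salt pull-out, 206 x 142 mm, fixed to the worktop, with a rail 21 mm high along each side; origin on the worktop under its middle; its x axis points along the rails to the rear, so the tray slides out along its -x; z up. The pale wooden tray has side walls up to 32 mm above the worktop
- salt_tray (a joint): how far the salt tray (the tray carrying the salt cellar) is drawn out, in m: 0 = fully home at its rear stop, 0.085 = fully out at its front stop; starts 0 to 0.015. It slides stiffly (about 2.5 N friction) and stays where it is left
- salt_lip_top (a point): middle of the top edge of the salt tray's upright front lip, 55 mm above the worktop, moving with the tray; x axis to the rear, y along the lip. Lip: brown wood with a grey front plate, 124 mm wide, 10 mm thick (5 mm either side of this point), its front face reaching down to 12 mm above the worktop. Behind it the tray floor (18 mm above the worktop) is clear for at least 75 mm
- honey_jar: glass jar of amber honey with a light grey lid, 71 mm across, 110 mm tall, standing loose on the honey tray; origin at the centre of its underside, z up
- salt_cellar: round dark brown wooden salt cellar with a flat lid, 91 mm across, 66 mm tall, standing loose on the salt tray; origin at the centre of its underside, z up
- timer: white and grey-green round kitchen timer, 67 mm across, 48 mm tall, bystander; origin under its middle
- pepper_mill: dark wooden pepper mill, 58 mm across, 160 mm tall, bystander; origin under its middle
- espresso_cup: small blue-grey espresso cup, 63 mm across without its handle, 50 mm tall, bystander; origin under its middle
Mind the look-alikes: they are no part of the job. What is shaped like the salt_cellar but pink, purple or yellow is not meant.

How it is judged:
On the way, in this order (a step that is already met when the one before it is completed fails the run):
1. the honey tray is pushed fully home (value of joint honey_tray below 0.006 m), for 0.2 s.
2. the salt tray is drawn out to its stop (value of joint salt_tray above 0.079 m), for 0.2 s.
At the end, for the whole second after the job is handed in: The honey tray is home (within 6 mm of its rear stop), the salt tray is drawn out to within 6 mm of its front stop and at rest, and the jar and the cellar stand upright and at rest on their trays (value of joint honey_tray below 0.006 m and value of joint salt_tray above 0.079 m and velocity of joint salt_tray between -0.01 and 0.01 m/s and angle between each of honey_jar, salt_cellar's own z axis and vertical below 0.15 rad and height (world z) of each of honey_jar, salt_cellar above 0.013 m and linear speed of each of honey_jar, salt_cellar below 0.02 m/s); the robot touches nothing.
It fails at once if the robot touches the honey jar or the salt cellar (contact force between any of the arm, the fingers and honey_jar above 1 N or contact force between any of the arm, the fingers and salt_cellar above 1 N).
It fails at once if the honey jar or the salt cellar is lifted or tipped (height (world z) of any of honey_jar, salt_cellar above 0.035 m or angle between any of honey_jar, salt_cellar's own z axis and vertical above 0.35 rad).
It fails at once if a tray's lip is pinched between the fingers ((contact force between the fingers and honey_base above 1.5 N and x of the grasp point in the frame of honey_lip_top between -0.005 and 0.005 m and y of the grasp point in the frame of honey_lip_top between -0.065 and 0.065 m and z of the grasp point in the frame of honey_lip_top below 0.016 m) or (contact force between the fingers and salt_base above 1.5 N and x of the grasp point in the frame of salt_lip_top between -0.005 and 0.005 m and y of the grasp point in the frame of salt_lip_top between -0.065 and 0.065 m and z of the grasp point in the frame of salt_lip_top below 0.016 m)).
It fails at once if the timer, the pepper mill or the cup is disturbed (moved 20 mm) (distance of any of timer, pepper_mill, espresso_cup from where it was at the start of the episode above 0.02 m).
It also fails if it takes over 48 s, if anything falls off the work surface, if the arm or the gripper's body presses on something with over 40 N, if the wrist force passes 120 N, or if a joint passes its speed limit or range.

## Robot

A 6-joint arm with a two-finger parallel gripper is mounted at the origin on a cart in front of the work surface, level with it; the furniture and walls round the work are solid. World frame = base frame: x ahead of the robot, y to its left, z up, the work surface at z = 0. Lengths are in m, angles in rad, forces in N, time in s.
With the tool pointing down it reaches from about 0.35 to 0.975 m from the base axis. Payload 4.9 kg.
Tool frame: the origin (TCP) lies between the finger pads; the fingertips stand 14 mm ahead of it and the grasp point (between the pads) lies 5 mm behind it (manip.finger_overhang is the distance from the TCP to the fingertips, in m); z points along the fingers, y is the line along which they close (so a half turn about z gives the same grasp; the last joint's range is limited). The gripper opens to 85 mm and grips with 20 to 120 N. Pads are 22 mm wide; open, the fingers measure 114 mm over their backs; the gripper's body (76 mm by 85 mm) begins 54 mm behind the grasp point. The pads swing forward as they close: fully open they stand 13 mm farther back than shut.
Start: joints at [1.079, 0.053, 1.613, -0, 1.476, -0.119], TCP at [0.228, 0.582, 0.225] pointing down, gripper open.
Joint ranges: [-3.01, 3.01], [-1.01, 2.22], [0.06, 2.58], [-1.02, 4.17], [0.09, 2.62], [-3.14, 3.14]. Speed limits (rad/s): [2.57, 2.57, 3.14, 3.14, 3.14, 3.14].

## Interface

Orientations are given as a unit quaternion [w, x, y, z].
In Python, from plant import manip, grab_frame gives the robot as it stands.
- The arm moves only by the tool servo_tool, never from a script. Its argument "deltas" is a list that holds one entry, the list of rows, each a list of 5 numbers: the opening in per cent of the stroke, from 0 (shut) to 100 (fully open), then the shift along the world's x, y, z in m, then the turn about the world's z in degrees. A call has exactly 8 rows; each row shifts and turns the commanded pose from where the row before left it; what a row does not reach is not made up. A row lasts 1/10 s, in which the tool goes at most 50 mm and 8.59 degrees, less where a joint would pass 70% of its speed; a pose out of reach is approached as far as the arm can. A call is refused whole if a number of a shift passes 0.05 or a number of a turn 8.59, either way. A call with a gripper value outside its range is refused whole. The fingers move at their own pace and stop on an object; the grip force is fixed at half the most. Time passes only in rows, so rows that do not move let the fingers close, or fill a call up. It gives the time, the measured TCP pose, the force, the opening and the grip force at its end, in the units of the state.
- manip.state(): the state, without advancing time (a new reading comes with each control period).
- grab_frame(name): name is "side" or "top" or "wrist"; returns a dict with "pixels" (480x640x3 uint8, red, green, blue), "z_map" (480x640 float32, m along the optical axis (not along the pixel's ray), 0 where there is no reading), "fx", "fy", "cx", "cy" (pixels), "rvec" (rotation vector, rad) and "tvec" (3), from world to camera coordinates, as OpenCV has them; the wrist camera has in their place "T_tool_cam" (4x4, takes a point from camera to tool coordinates, whose origin is the TCP and whose axes are the flange's). Camera axes: x right, y down, z forward; pixel columns grow to the right and rows downward; lengths in m; the calibration is good to about 2 mm. A picture is of the moment at which its call begins: read the wrist's pose just before it.
- manip.job_done(): hands the job in; it is judged then, once.
The state is a dict: "time": time; "joint_pos": joint angles; "joint_vel": joint speeds; "joint_efforts": joint torques, N m; "tool_pos": TCP position; "tool_rot": TCP orientation; "contact_force": force on the tool from outside, world axes, zero at the start; "ft_torque": the same for the moment, N m; "gripper_width": opening from 0.0 (shut) to 1.0 (fully open); "grasp_force": force on a finger pad.
Only numpy, scipy, OpenCV 4.12 (cv2) and the standard library are available. Lean on these libraries where they do the work, as an engineer would, in place of code of your own. Each camera call takes 0.05 s, during which the arm holds its last target. There are 200 camera calls.

## Working session

There is one attempt and no reset: what is moved stays moved. The work goes in short steps, Python scripts to look and compute and a tool call to move; the robot and the scene stay as the last step left them, time stands still between calls to the robot, and variables do not carry over. Pictures are saved under pics/ and viewed, at most 10 in all, crops included, and the job is handed in when it is done.

Besides the shell and the picture viewer there is one more tool, called after "Emit:" as name([rows], argument=value, ...), one row to a line, values as JSON. servo_tool: Moves the arm, as the interface text tells. Its arguments: {"type":"object","properties":{"deltas":{"type":"array"}},"required":["deltas"]}

```bash
mkdir -p pics; cat > h.py <<'E'
import numpy as np, cv2
from plant import manip, grab_frame
def pts(f):
    v,u=np.mgrid[0:480,0:640]; z=f["z_map"]
    p=np.stack([(u-f["cx"])/f["fx"]*z,(v-f["cy"])/f["fy"]*z,z],-1)
    R=cv2.Rodrigues(np.array(f["rvec"],float))[0]
    w=(p-np.array(f["tvec"]).ravel())@R
    w[z==0]=np.nan
    return w
E
python3 - <<'E'
from h import *
s=manip.state(); print(s["time"],s["tool_pos"],s["tool_rot"],s["contact_force"])
for n in("top","side"):
    f=grab_frame(n); cv2.imwrite(f"pics/{n}0.png",f["pixels"][:,:,::-1]); np.savez(f"{n}0.npz",**f)
E
```

```text
0.0 [0.22733369 0.58150279 0.22327649] [-3.00206883e-04  1.85311253e-01  9.82679353e-01 -9.68475873e-04] [-0.34732764 -0.41144956 -0.1437684 ]
```

View pics/top0.png

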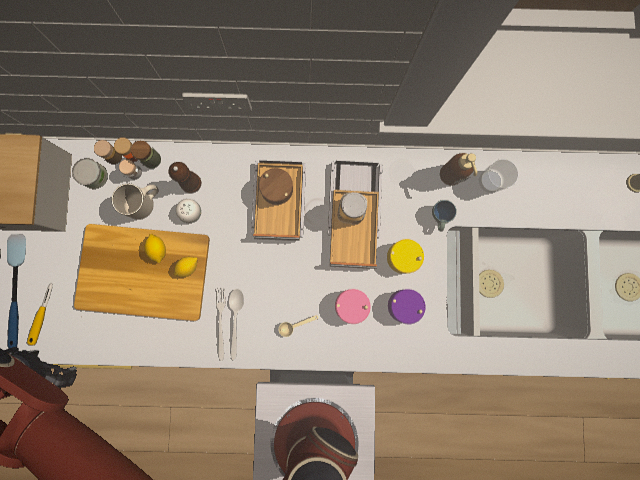

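View pics/side0.png

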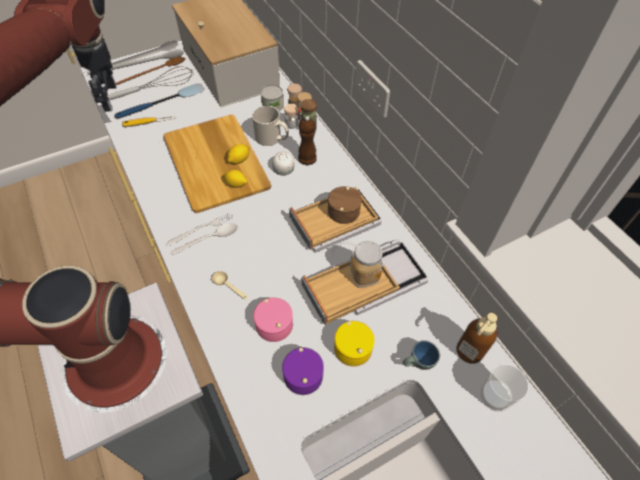

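The top view shows the honey jar at (353,207), with its tray drawn out and its lip near row 265. The dark brown cellar is at (276,185), with its lip near row 237. The look-alikes are pink (353,306), purple (408,307) and yellow (406,256). The brown one on the tray is the one I want.

```bash
python3 - <<'E'
from h import *
T=np.load("top0.npz"); S=np.load("side0.npz")
a=T["pixels"][140:290,230:430,::-1]; b=S["pixels"][170:340,270:440,::-1]
cv2.imwrite("pics/crop0.png",np.hstack([cv2.resize(a,(440,330),interpolation=2),cv2.resize(b,(330,330),interpolation=2)]))
WT,WS=pts(T),pts(S)
def box(W,n,x0,x1,y0,y1,z0,z1):
    m=(W[...,0]>x0)&(W[...,0]<x1)&(W[...,1]>y0)&(W[...,1]<y1)&(W[...,2]>z0)&(W[...,2]<z1)
    p=W[m]; print(n,len(p),p.min(0).round(4),p.max(0).round(4),np.median(p,0).round(4)); return p
for n,u,v in [("saltcell",276,185),("honeylid",353,207),("saltlip",277,237),("honeylip",352,265),("saltL",254,237),("saltR",300,238),("hL",331,265),("hR",375,266),("yellow",406,256),("spoon",300,325),("table",230,150+100)]:
    print(n,[WT[v+d,u].round(4).tolist() for d in (-2,0,2)])
for n,W in(("T",WT),("S",WS)):
    for t,c in (("salt",WT[237,277]),("honey",WT[265,352])):
        p=box(W,n+t+" lip",c[0]-.03,c[0]+.03,c[1]-.075,c[1]+.075,.047,.062)
        if len(p)>10:
            (cc,sz,an)=cv2.minAreaRect(p[:,:2].astype(np.float32)); print(cc,sz,an)
E
```

```text
saltcell [[0.6816, 0.1189, 0.0743], [0.6756, 0.1185, 0.0771], [0.6713, 0.1187, 0.072]]
honeylid [[0.618, -0.0819, 0.1271], [0.6126, -0.0818, 0.129], [0.6082, -0.0823, 0.1246]]
saltlip [[0.5453, 0.1131, 0.0502], [0.5394, 0.1127, 0.0548], [0.5363, 0.1138, 0.0343]]
honeylip [[0.4751, -0.0879, 0.0579], [0.4704, -0.0889, 0.0485], [0.4661, -0.0908, 0.0288]]
saltL [[0.543, 0.1739, 0.0564], [0.5382, 0.1743, 0.0515], [0.5386, 0.18, -0.0027]]
saltR [[0.5479, 0.0521, 0.0183], [0.5442, 0.0521, 0.0025], [0.5388, 0.052, 0.0004]]
hL [[0.4741, -0.0328, 0.0514], [0.4686, -0.0327, 0.0553], [0.4662, -0.0355, -0.0005]]
hR [[0.4757, -0.1526, 0.0304], [0.4688, -0.1489, 0.0575], [0.4641, -0.1506, 0.0456]]
yellow [[0.5031, -0.2318, 0.0525], [0.4973, -0.2306, 0.0585], [0.4923, -0.2314, 0.0545]]
spoon [[0.3127, 0.0456, 0.0147], [0.3077, 0.0454, 0.0193], [0.3011, 0.0455, 0.0002]]
table [[0.5115, 0.2451, 0.0002], [0.5062, 0.2454, -0.0032], [0.5001, 0.244, 0.004]]
Tsalt lip 177 [0.5354 0.0567 0.0471] [0.5469 0.1775 0.0601] [0.5413 0.1157 0.0532]
(0.5411401987075806, 0.11707063764333725) (0.12079179286956787, 0.010792245157063007) 89.49998474121094
Thoney lip 177 [ 0.4654 -0.1525  0.047 ] [ 0.477  -0.0299  0.0596] [ 0.4711 -0.0909  0.0532]
(0.4710220396518707, -0.09122311323881149) (0.12283991277217865, 0.010213889181613922) 88.21110534667969
Ssalt lip 179 [0.5361 0.0521 0.0472] [0.5482 0.1772 0.0612] [0.5422 0.1108 0.0537]
(0.5425573587417603, 0.11463664472103119) (0.12498288601636887, 0.01139272190630436) 89.10574340820312
Shoney lip 229 [ 0.4649 -0.1543  0.0472] [ 0.4783 -0.0314  0.0615] [ 0.4712 -0.0964  0.0538]
(0.4715304374694824, -0.0928393229842186) (0.12281916290521622, 0.01189073733985424) 89.13082885742188
```

View pics/crop0.png

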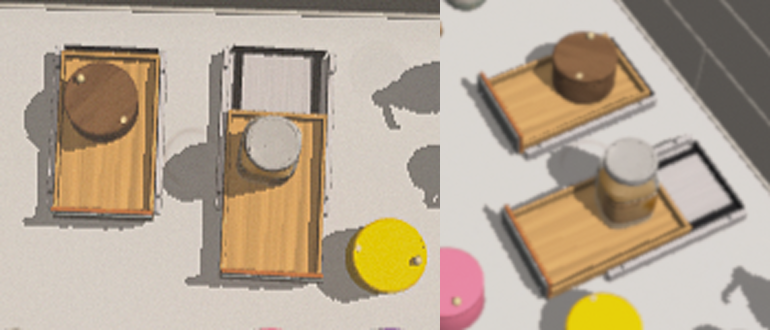

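The two views agree. The salt lip is at (0.5415, 0.116) and the honey lip at (0.471, -0.092), both with tops near 0.054 as stated. The crop confirms the dark brown cellar and the honey jar are on their trays. I'll move over with the gripper shut, turning it square to the lips.

Emit:
servo_tool([
  [[0,0.012,-0.042,0,2.5],[0,0.012,-0.042,0,2.5],[0,0.012,-0.042,0,2.5],[0,0.012,-0.042,0,2.5],[0,0.012,-0.042,0,2.5],[0,0.012,-0.042,0,2.5],[0,0.012,-0.042,0,2.5],[0,0.012,-0.042,0,2.5]],
])

```text
time: 0.9
tool_pos: [0.3235, 0.2444, 0.2241]
tool_rot: [-0.0, 0.011, 1.0, -0.0]
contact_force: [0.7, 0.3, 0.9]
gripper_width: 0.002
grasp_force: 0.0
```

Emit:
servo_tool([
  [[0,0.012,-0.042,0,0],[0,0.012,-0.042,0,0],[0,0.012,-0.042,0,0],[0,0.012,-0.042,0,0],[0,0.012,-0.042,0,0],[0,0.012,-0.042,0,0],[0,0.012,-0.042,0,0],[0,0,0,0,0]],
])

```text
time: 1.7
tool_pos: [0.4078, -0.0519, 0.224]
tool_rot: [-0.001, 0.015, 1.0, -0.001]
contact_force: [-1.0, 0.3, -0.2]
gripper_width: -0.0
grasp_force: 0.0
```

Emit:
servo_tool([
  [[0,0.006,-0.02,0,0],[0,0.006,-0.02,-0.03,0],[0,0,0,-0.04,0],[0,0,0,-0.04,0],[0,0,0,-0.04,0],[0,0,0,-0.025,0],[0,0,0,-0.013,0],[0,0,0,0,0]],
])

```text
time: 2.5
tool_pos: [0.418, -0.0868, 0.0346]
tool_rot: [-0.002, 0.012, 1.0, 0.001]
contact_force: [0.2, 0.5, 0.7]
gripper_width: -0.001
grasp_force: 0.0
```

```bash
python3 - <<'E'
from h import *
f=grab_frame("side"); cv2.imwrite("pics/s1.png",cv2.resize(f["pixels"][170:370,220:470,::-1],(750,600),interpolation=2))
E
```

```text
(no output)
```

View pics/s1.png

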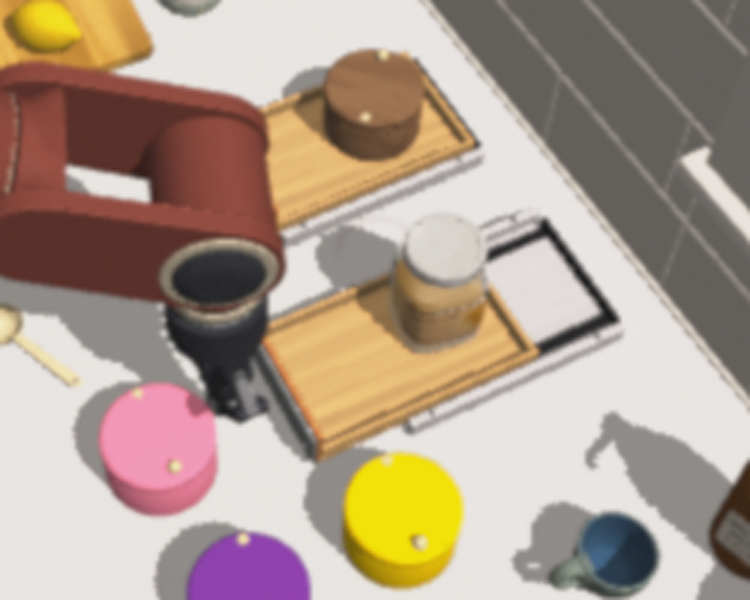

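The fingers are shut about 37 mm in front of the honey lip, near crop pixel (240,395). Now I'll push gently.

Emit:
servo_tool([
  [[0,0.01,-0.003,0,0],[0,0.01,-0.003,0,0],[0,0.008,0,0,0],[0,0.006,0,0,0],[0,0.006,0,0,0],[0,0.007,0,0,0],[0,0.007,0,0,0],[0,0.007,0,0,0]],
])

```text
time: 3.35
tool_pos: [0.4808, -0.0941, 0.0362]
tool_rot: [-0.0, 0.012, 1.0, -0.0]
contact_force: [-3.4, -1.5, 0.5]
gripper_width: 0.001
grasp_force: 1.5
```

Emit:
servo_tool([
  [[0,0.006,0,0,0],[0,0.006,0,0,0],[0,0.006,0,0,0],[0,0.006,0,0,0],[0,0.006,0,0,0],[0,0.005,0,0,0],[0,0.003,0,0,0],[0,0,0,0,0]],
])

```text
time: 4.15
tool_pos: [0.5195, -0.0937, 0.0367]
tool_rot: [0.001, 0.012, 1.0, 0.0]
contact_force: [-0.2, -0.9, 0.3]
gripper_width: 0.0
grasp_force: 0.1
```

Emit:
servo_tool([
  [[0,0.003,0,0,0],[0,0.003,0,0,0],[0,0.003,0,0,0],[0,0.002,0,0,0],[0,0.002,0,0,0],[0,0.002,0,0,0],[0,0.001,0,0,0],[0,0,0,0,0]],
])

```text
time: 4.95
tool_pos: [0.535, -0.094, 0.0366]
tool_rot: [0.0, 0.012, 1.0, -0.0]
contact_force: [-1.4, -0.4, -0.3]
gripper_width: 0.0
grasp_force: 0.6
```

Emit:
servo_tool([
  [[0,0.002,0,0,0],[0,0.002,0,0,0],[0,0.001,0,0,0],[0,0.001,0,0,0],[0,0.001,0,0,0],[0,0.001,0,0,0],[0,0.001,0,0,0],[0,0,0,0,0]],
])

```text
time: 5.75
tool_pos: [0.5362, -0.0938, 0.0362]
tool_rot: [-0.01, 0.011, 1.0, 0.0]
contact_force: [-30.3, -1.1, 23.1]
gripper_width: 0.003
grasp_force: 15.4
```

The force jumped to 30 N after about 81 mm of travel, so the tray is at its rear stop. I'll back off, rise, and go above the salt tray.

Emit:
servo_tool([
  [[0,-0.008,0,0,0],[0,-0.015,0,0,0],[0,-0.03,0,0,0],[0,0,0,0.04,0],[0,0,0,0.05,0],[0,0,0.03,0.03,0],[0,0,0.04,0,0],[0,0,0.04,0,0]],
])

```text
time: 6.55
tool_pos: [0.4924, 0.0171, 0.1591]
tool_rot: [0.003, 0.013, 1.0, 0.0]
contact_force: [-0.5, 0.3, -1.3]
gripper_width: -0.002
grasp_force: 0.0
```

Emit:
servo_tool([
  [[0,0,0.04,0,0],[0,0,0.04,0,0],[0,0,0.02,0,0],[0,0,0,0,0],[0,0,0,0,0],[0,0,0,0,0],[0,0,0,0,0],[0,0,0,0,0]],
])

```text
time: 7.35
tool_pos: [0.4908, 0.1152, 0.1565]
tool_rot: [0.0, 0.013, 1.0, 0.0]
contact_force: [0.6, 0.2, -0.3]
gripper_width: 0.001
grasp_force: 0.0
```

```bash
python3 - <<'E'
from h import *
WT=pts(np.load("top0.npz"))
for n in("side","top"):
    f=grab_frame(n); cv2.imwrite(f"pics/{n}2.png",f["pixels"][:,:,::-1]); W=pts(f)
    for t,(x,y) in (("salt",(.541,.116)),("honey",(.553,-.094))):
        m=(abs(W[...,0]-x)<.03)&(abs(W[...,1]-y)<.075)&(W[...,2]>.047)&(W[...,2]<.062)
        p=W[m]; print(n,t,len(p),np.median(p,0).round(4),p.min(0).round(3),p.max(0).round(3))
    for t,(x,y,z) in (("cell",(.68,.118,.07)),("jar",(.69,-.085,.115))):
        p=W[(abs(W[...,0]-x)<.07)&(abs(W[...,1]-y)<.06)&(abs(W[...,2]-z-.01)<.02)]; print(n,t,len(p),p.min(0).round(3),p.max(0).round(3))
s=cv2.imread("pics/side2.png")[170:370,220:470]; cv2.imwrite("pics/s2.png",cv2.resize(s,(750,600),interpolation=2))
E
```

```text
side salt 177 [0.5418 0.11   0.0539] [0.536 0.054 0.047] [0.549 0.177 0.06 ]
side honey 220 [ 0.5519 -0.0975  0.0542] [ 0.546 -0.157  0.047] [ 0.559 -0.033  0.06 ]
side cell 785 [0.633 0.074 0.06 ] [0.723 0.166 0.088]
side jar 653 [ 0.666 -0.123  0.105] [ 0.735 -0.053  0.134]
top salt 4 [0.54   0.0568 0.0532] [0.536 0.057 0.049] [0.544 0.057 0.055]
top honey 184 [ 0.5515 -0.0938  0.0535] [ 0.546 -0.155  0.048] [ 0.558 -0.033  0.061]
top cell 920 [0.632 0.076 0.061] [0.724 0.165 0.089]
top jar 566 [ 0.666 -0.117  0.105] [ 0.733 -0.052  0.133]
```

View pics/s2.png

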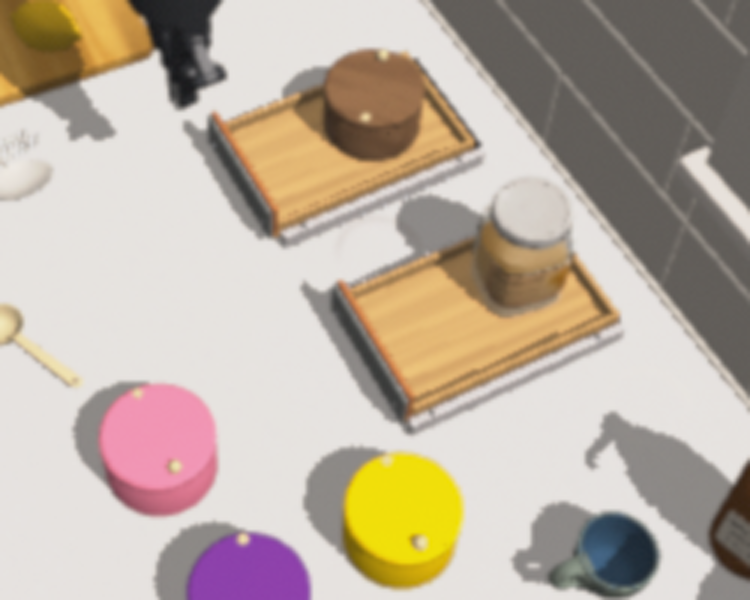

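The honey tray is home: its lip is at x = 0.552 and the base ends are flush near (410,420). The jar is upright. The salt lip is at 0.541 and the cellar's front at 0.632, so I'll lower the fingers at x = 0.572.

Emit:
servo_tool([
  [[0,0.03,0,0,0],[0,0.03,0,0,0],[0,0.021,0,0,0],[0,0,0,-0.03,0],[0,0,0,-0.03,0],[0,0,0,-0.02,0],[0,0,0,0,0],[0,0,0,0,0]],
])

```text
time: 8.25
tool_pos: [0.5717, 0.1159, 0.0767]
tool_rot: [-0.0, 0.012, 1.0, -0.0]
contact_force: [1.1, 0.4, 0.4]
gripper_width: -0.001
grasp_force: 0.0
```

Emit:
servo_tool([
  [[0,0,0,-0.01,0],[0,0,0,-0.01,0],[0,0,0,-0.008,0],[0,0,0,-0.006,0],[0,0,0,0,0],[0,0,0,0,0],[0,0,0,0,0],[0,0,0,0,0]],
])

```text
time: 9.05
tool_pos: [0.5721, 0.1161, 0.0431]
tool_rot: [0.001, 0.012, 1.0, 0.0]
contact_force: [0.7, 0.8, -0.5]
gripper_width: -0.002
grasp_force: 0.0
```

Emit:
servo_tool([
  [[0,-0.004,0,0,0],[0,-0.005,0,0,0],[0,-0.005,0,0,0],[0,-0.005,0,0,0],[0,-0.006,0,0,0],[0,-0.006,0,0,0],[0,-0.006,0,0,0],[0,-0.006,0,0,0]],
])

```text
time: 9.85
tool_pos: [0.5283, 0.1163, 0.0427]
tool_rot: [0.0, 0.012, 1.0, 0.0]
contact_force: [2.3, 3.1, -0.7]
gripper_width: -0.001
grasp_force: 1.4
```

Emit:
servo_tool([
  [[0,-0.006,0,0,0],[0,-0.006,0,0,0],[0,-0.006,0,0,0],[0,-0.005,0,0,0],[0,-0.004,0,0,0],[0,-0.003,0,0,0],[0,-0.002,0,0,0],[0,0,0,0,0]],
])

```text
time: 10.65
tool_pos: [0.4962, 0.1159, 0.0424]
tool_rot: [-0.0, 0.012, 1.0, -0.0]
contact_force: [0.7, 0.6, 0.3]
gripper_width: -0.0
grasp_force: 0.6
```

Contact was felt, and the lip should now be near 0.480, about 61 mm out. I'll carry on gently to the stop.

Emit:
servo_tool([
  [[0,-0.002,0,0,0],[0,-0.002,0,0,0],[0,-0.002,0,0,0],[0,-0.002,0,0,0],[0,-0.002,0,0,0],[0,-0.001,0,0,0],[0,-0.001,0,0,0],[0,0,0,0,0]],
])

```text
time: 11.45
tool_pos: [0.4843, 0.116, 0.0425]
tool_rot: [-0.0, 0.012, 1.0, -0.0]
contact_force: [2.3, 0.6, -0.0]
gripper_width: -0.001
grasp_force: 0.8
```

Emit:
servo_tool([
  [[0,-0.001,0,0,0],[0,-0.001,0,0,0],[0,-0.001,0,0,0],[0,-0.001,0,0,0],[0,-0.001,0,0,0],[0,-0.001,0,0,0],[0,-0.001,0,0,0],[0,0,0,0,0]],
])

```text
time: 12.25
tool_pos: [0.4788, 0.1161, 0.0427]
tool_rot: [0.002, 0.012, 1.0, 0.0]
contact_force: [7.8, 0.0, -4.4]
gripper_width: 0.001
grasp_force: 3.6
```

Emit:
servo_tool([
  [[0,-0.001,0,0,0],[0,-0.001,0,0,0],[0,-0.001,0,0,0],[0,-0.001,0,0,0],[0,0,0,0,0],[0,0,0,0,0],[0,0,0,0,0],[0,0,0,0,0]],
])

```text
time: 13.05
tool_pos: [0.4786, 0.116, 0.0436]
tool_rot: [0.007, 0.012, 1.0, 0.0]
contact_force: [18.4, 1.6, -12.6]
gripper_width: -0.001
grasp_force: 9.1
```

The force climbs with no further motion, so it's at the front stop. I'll release forward, lift clear and check.

Emit:
servo_tool([
  [[0,0.005,0,0,0],[0,0.007,0,0,0],[0,0.007,0,0,0],[0,0,0,0.02,0],[0,0,0,0.04,0],[0,0,0,0.05,0],[0,-0.01,0.03,0.05,0],[0,-0.01,0.05,0,0]],
])

```text
time: 13.85
tool_pos: [0.4787, 0.1904, 0.2031]
tool_rot: [0.006, 0.014, 1.0, 0.001]
contact_force: [1.4, 1.2, 0.8]
gripper_width: -0.001
grasp_force: 0.0
```

Emit:
servo_tool([
  [[0,-0.01,0.05,0,0],[0,-0.01,0.05,0,0],[0,-0.01,0.05,0,0],[0,0,0,0,0],[0,0,0,0,0],[0,0,0,0,0],[0,0,0,0,0],[0,0,0,0,0]],
])

```text
time: 14.65
tool_pos: [0.4454, 0.3364, 0.1948]
tool_rot: [-0.0, 0.013, 1.0, -0.0]
contact_force: [0.4, -0.2, 0.3]
gripper_width: -0.003
grasp_force: 0.0
```

```bash
python3 - <<'E'
from h import *
for n in("side","top"):
    f=grab_frame(n); cv2.imwrite(f"pics/{n}3.png",f["pixels"][:,:,::-1]); W=pts(f)
    for t,(x,y) in (("salt",(.463,.116)),("honey",(.553,-.094))):
        p=W[(abs(W[...,0]-x)<.03)&(abs(W[...,1]-y)<.075)&(W[...,2]>.047)&(W[...,2]<.062)]
        print(n,t,len(p),np.median(p,0).round(4) if len(p) else "")
s=cv2.imread("pics/side3.png")[150:370,200:480]; cv2.imwrite("pics/s3.png",cv2.resize(s,(750,590),interpolation=2))
print(manip.state()["contact_force"],manip.state()["time"])
E
```

```text
side salt 177 [0.4632 0.1142 0.0539]
side honey 230 [ 0.5518 -0.0987  0.0538]
top salt 175 [0.4627 0.118  0.0537]
top honey 180 [ 0.5516 -0.0953  0.0532]
[ 0.50335959 -0.24326051 -0.6270975 ] 14.75
```

View pics/s3.png

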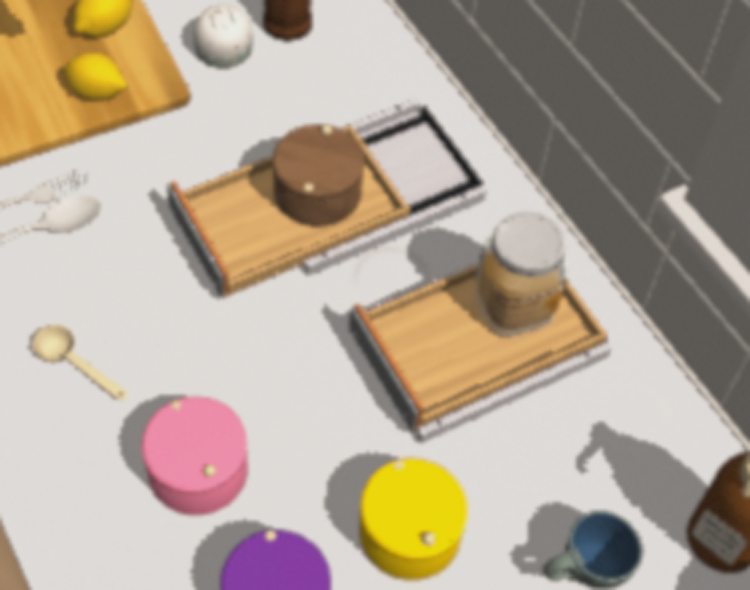

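The salt tray is fully out, with its lip at 0.463. The honey tray is home, both items stand upright, and the arm is clear.

```bash
python3 -c "
from plant import manip
print(manip.job_done())"
```

```text
the job is handed in; nothing more can be done
None
```

I pushed the honey tray home and drew the salt tray out to its front stop. The jar and cellar were still upright and the arm was clear when I handed the job in at about 15 s; no verdict came back.

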